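# Find the rocking canister cover and press it home

### The job

One of the four identical canister covers in the rack is not pushed home and rocks on its seal. Press lightly with the fingertips near the edge of the covers, one after another, until you feel which one rocks; then press that cover straight down at its middle until it is fully home and level, never forcing it down while it is tilted. Only touch and press: do not pull or lift a cover, and leave the card terminal, the can and the bowl where they stand.

Things in the scene. Friction and masses are not known exactly. Their poses are not given: they have to be found in the camera images.
- place1 (a point): The middle of the top face of the cover at place 1, counted from the rack's right-hand end (-y of the rack) to its left; axes as the rack's (x across the row, y along the row, z up). The point is fixed in the rack, 98 mm above the counter; the real top of the cover may lie up to 5 mm below or 8 mm above it, since the canisters stand unevenly (a high cover is not thereby the loose one).
- place2 (a point): The middle of the top face of the cover at place 2, counted from the rack's right-hand end (-y of the rack) to its left; axes as the rack's (x across the row, y along the row, z up). The point is fixed in the rack, 98 mm above the counter; the real top of the cover may lie up to 5 mm below or 8 mm above it, since the canisters stand unevenly (a high cover is not thereby the loose one).
- place3 (a point): The middle of the top face of the cover at place 3, counted from the rack's right-hand end (-y of the rack) to its left; axes as the rack's (x across the row, y along the row, z up). The point is fixed in the rack, 98 mm above the counter; the real top of the cover may lie up to 5 mm below or 8 mm above it, since the canisters stand unevenly (a high cover is not thereby the loose one).
- place4 (a point): The middle of the top face of the cover at place 4, counted from the rack's right-hand end (-y of the rack) to its left; axes as the rack's (x across the row, y along the row, z up). The point is fixed in the rack, 98 mm above the counter; the real top of the cover may lie up to 5 mm below or 8 mm above it, since the canisters stand unevenly (a high cover is not thereby the loose one).
- rack: Fixed low wooden rack, 115 mm (x) by 445 mm (y), rim 32 mm high along the sides and 38 mm at the ends, holding four steel canisters (diameter 80 mm) in one row along its y axis, 106 mm from middle to middle. Each canister has a flat round grey cover, diameter 84 mm, no knob. Origin: centre of the underside, on the counter. Canisters are fast in the rack. Three covers are home and rigid; one, at any of the four places, is loose and looks the same.
- cover (a joint): How far the one loose cover (place not known) has been pushed down, in m: 0 to 0.0005 at the start, 0.005 when fully home (hard stop), negative if pulled up. It resists with a friction of about 14 N, so about 16 to 25 N pressed at the middle drives it home, and it stays where it is left.
- cover_rock_x (a joint): Tilt in rad of the loose cover about the rack's x axis; 0 is level, limits -0.1 and 0.1. Moves when that cover is pressed near its rim on the y side (positive: +y side up). Springs back to level when let go; stiffness 2.5 N m/rad (5 N pressed 28 mm from the middle tilts it about 0.056 rad, so that the finger sinks about 1.6 mm; the stop is met at about 9 N).
- cover_rock_y (a joint): The same about the rack's y axis: moves when the loose cover is pressed near its rim on the x side (positive: +x side down).
- terminal: Black card terminal lying loose behind the rack (farther from the robot), 165 by 78 mm, 43 mm high. Origin: centre of its underside. To be left alone.
- can: Loose yellow can with a white cap, diameter 70 mm, 85 mm high, standing behind the rack. Origin: centre of its underside. To be left alone.
- bowl: Loose small steel bowl, rim diameter 110 mm, 45 mm high, standing past the left end of the rack. Origin: centre of its underside. To be left alone.

How it is judged:
On the way, in this order (a step that is already met when the one before it is completed fails the run):
1. the loose cover has been rocked (tilted by more than 0.03 rad) by a press near its edge, before it is pushed down ((value of joint any of cover_rock_x, cover_rock_y above 0.03 rad or value of joint any of cover_rock_x, cover_rock_y below -0.03 rad) and value of joint cover below 0.0025 m), for 0.05 s.
2. the loose cover has been pushed home (value of joint cover above 0.004 m), for 0.2 s.
At the end, for the whole second after the job is handed in: The loose cover is down by more than 4 of its 5 mm, level within 0.03 rad and at rest; the terminal, can and bowl are within 30 mm of where they stood (value of joint cover above 0.004 m and not (value of joint any of cover_rock_x, cover_rock_y above 0.03 rad or value of joint any of cover_rock_x, cover_rock_y below -0.03 rad) and velocity of joint cover below 0.005 m/s and distance of each of terminal, can, bowl from where it was at the start of the episode below 0.03 m); the robot touches nothing.
It fails at once if the loose cover is forced down (more than 2.5 mm) while tilted by more than 0.07 rad ((value of joint any of cover_rock_x, cover_rock_y above 0.07 rad or value of joint any of cover_rock_x, cover_rock_y below -0.07 rad) and value of joint cover above 0.0025 m).
It fails at once if the loose cover is pulled up by more than 4 mm (value of joint cover below -0.004 m).
It fails at once if the card terminal, the can or the bowl is moved by more than 30 mm (not (distance of terminal from where it was at the start of the episode below 0.03 m) or not (distance of can from where it was at the start of the episode below 0.03 m) or not (distance of bowl from where it was at the start of the episode below 0.03 m)).
It also fails if it takes over 45 s, if anything falls off the work surface, if the arm or the gripper's body presses on something with over 40 N, if the wrist force passes 120 N, or if a joint passes its speed limit or range.

### The arm

A 6-joint arm with a two-finger parallel gripper is mounted at the origin on the work surface. World frame = base frame: x ahead of the robot, y to its left, z up, the work surface at z = 0. Lengths are in m, angles in rad, forces in N, time in s.
With the tool pointing down it reaches from about 0.35 to 0.775 m from the base axis. Payload 7.3 kg.
Tool frame: the origin (TCP) lies between the finger pads; the fingertips stand 8 mm ahead of it and the grasp point (between the pads) lies 11 mm behind it (robot.nose_length is the distance from the TCP to the fingertips, in m); z points along the fingers, y is the line along which they close (so a half turn about z gives the same grasp; the last joint's range is limited). The gripper opens to 92 mm and grips with 3 to 60 N. Pads are 19 mm wide; open, the fingers measure 130 mm over their backs; the gripper's body (75 mm by 190 mm) begins 47 mm behind the grasp point.
Start: joints at [-0.146, 0.342, 1.524, -0, 1.275, -0.146], TCP at [0.525, 0, 0.235] pointing down, gripper open.
Joint ranges: [-2.53, 2.53], [-0.77, 2.02], [0.04, 2.7], [-1, 4.14], [0.28, 2.66], [-3.11, 3.11]. Speed limits (rad/s): [2.57, 2.57, 3.14, 3.14, 3.14, 3.14].

### API

Orientations are given as [roll, pitch, yaw] about the fixed x, y, z axes, in that order (R = Rz(yaw) Ry(pitch) Rx(roll)).
In Python, from cell import robot gives the robot as it stands. The module is installed in compiled form; this text tells all that it offers.
- The arm moves only by the shell command python3 -m jog 'ROWS' [FORCE]. ROWS is JSON, a list that holds one entry, the list of rows, each a list of 5 numbers: the gripper's target within -1 to 1 (fully open at 1, half-way at 0, shut at -1), then the shift along the tool's x, y, z in m, then the turn about the tool's z in rad. A call has 1 to 5 rows; each row is the pose to reach, as a shift and turn from the pose commanded when the call began, along the tool's axes at that moment; what a row does not reach only later rows make up. A row lasts 1/12 s, in which the tool goes at most 41.7 mm and 7.16 degrees, less where a joint would pass 70% of its speed; a pose out of reach is approached as far as the arm can. A call with a gripper value outside its range is refused whole. The fingers move at their own pace and stop on an object; FORCE is the grip in N (left out, the last holds). Time passes only in rows, so rows that repeat a pose let the fingers close. It gives the time, the measured TCP pose, the force, the opening and the grip force at its end, in the units of the state.
- robot.observe(): the state, without advancing time (a new reading comes with each control period).
- robot.read_camera(name): name is "scene" or "side" or "wrist"; returns the picture (420x560x3 uint8, red, green, blue); there is no depth.
- robot.camera_model(name): a dict with "camera_matrix" (3x3 intrinsics, pixels), "dist_coeffs" ([k1, k2, p1, p2, k3] as OpenCV has them; the pictures are not rectified), "position" and "attitude" of the camera in the world; the wrist camera has in their place "mount" (4x4, takes a point from camera to tool coordinates, whose origin is the TCP and whose axes are the flange's). Camera axes: x right, y down, z forward; pixel columns grow to the right and rows downward; lengths in m; the calibration is good to about 2 mm. A picture is of the moment at which its call begins: read the wrist's pose just before it. camera_model takes no time and is no camera call.
- robot.hand_in(): hands the job in; it is judged then, once.
The state is a dict: "time": time; "qpos": joint angles; "qvel": joint speeds; "joint_efforts": joint torques, N m; "tool_pos": TCP position; "tool_rot": TCP orientation; "contact_force": force on the tool from outside, world axes, zero at the start; "torque": the same for the moment, N m; "opening": finger opening in m; "grip_force": force on a finger pad.
Only numpy, scipy, OpenCV 4.12 (cv2) and the standard library are available. Lean on these libraries where they do the work, as an engineer would, in place of code of your own. Each camera call takes 0.05 s, during which the arm holds its last target. There are 200 camera calls.

## Working session

There is one attempt and no reset: what is moved stays moved. The work goes in short steps, Python scripts to look and compute and a shell command to move; the robot and the scene stay as the last step left them, time stands still between calls to the robot, and variables do not carry over. Pictures are saved under pics/ and viewed, at most 10 in all, crops included, and the job is handed in when it is done.

```bash
mkdir -p pics; python3 - <<'E'
from cell import robot
import cv2
for n in("scene","wrist"):
    cv2.imwrite(f"pics/{n}0.png",robot.read_camera(n)[:,:,::-1]);print(robot.camera_model(n))
s=robot.observe();print(s)
E
```

```text
{'camera_matrix': array([[488.68838853,   0.        , 273.37355611],
       [  0.        , 488.68838853, 209.47344807],
       [  0.        ,   0.        ,   1.        ]]), 'dist_coeffs': array([-0.17776881,  0.        ,  0.        ,  0.        ,  0.        ]), 'position': array([1.02130013, 0.59250393, 1.05358068]), 'attitude': array([-2.56659983,  0.01428006,  2.44179403])}
{'camera_matrix': array([[331.19564501,   0.        , 279.42463011],
       [  0.        , 331.19564501, 211.16055111],
       [  0.        ,   0.        ,   1.        ]]), 'dist_coeffs': array([0.02637945, 0.        , 0.        , 0.        , 0.        ]), 'mount': array([[ 5.15705768e-04, -9.60379557e-01, -2.78694889e-01,
         7.48834369e-02],
       [ 9.99999853e-01,  5.41992011e-04, -1.72674693e-05,
         4.64396881e-04],
       [ 1.67633728e-04, -2.78694839e-01,  9.60379695e-01,
        -1.49885916e-01],
       [ 0.00000000e+00,  0.00000000e+00,  0.00000000e+00,
         1.00000000e+00]])}
{'time': 0.1, 'qpos': array([-1.46011239e-01,  3.42664213e-01,  1.52492084e+00, -4.00598660e-06,
        1.27542572e+00, -1.45967423e-01]), 'qvel': array([ 0.0004651 , -0.00183802, -0.00189506, -0.00113364,  0.00056427,
        0.0014843 ]), 'joint_efforts': array([ 1.49919495e-03, -4.32001984e+01, -2.44694173e+01,  7.19219679e-02,
        5.25739230e-02, -9.79429342e-05]), 'tool_pos': array([5.24639848e-01, 6.81203601e-05, 2.34108896e-01]), 'tool_rot': array([-3.14018906e+00, -2.02474173e-04,  1.57075354e+00]), 'contact_force': array([ 0.71487301, -0.42757376,  0.14874284]), 'torque': array([-0.00204448,  0.0168432 , -0.00092626]), 'grip_force': 0.0, 'opening': 0.09197162764433658}
```

View pics/scene0.png

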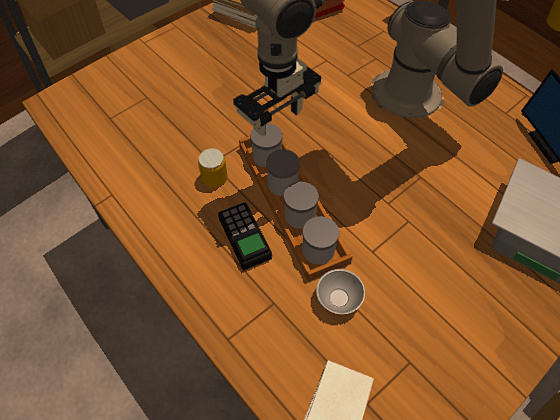

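View pics/wrist0.png

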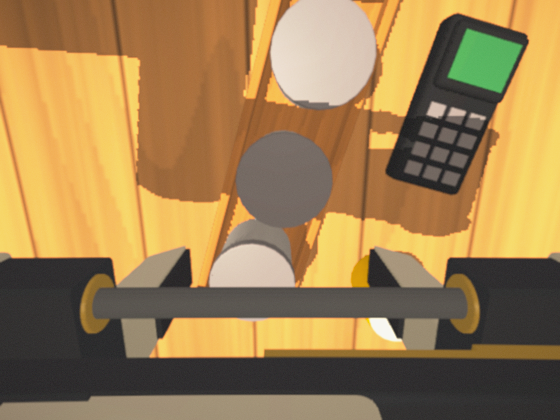

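The scene view shows four covers, place 1 at about (266,138) through place 4 at (320,235). The bowl, (340,292), is past the left end. The wrist view shows places 1 to 3 at about (252,275), (284,178) and (324,52).

```bash
cat > h.py <<'E'
import numpy as np,cv2
from scipy.spatial.transform import Rotation as Ro
from cell import robot
def cast(name,px,z,s=None):
    m=robot.camera_model(name)
    p=cv2.undistortPoints(np.array(px,float).reshape(-1,1,2),m["camera_matrix"],m["dist_coeffs"])[:,0]
    d=np.c_[p,np.ones(len(p))]
    if name=="wrist":
        s=s or robot.observe();T=Ro.from_euler("xyz",s["tool_rot"]).as_matrix();M=m["mount"]
        R=T@M[:3,:3];c=T@M[:3,3]+s["tool_pos"]
    else: R=Ro.from_euler("xyz",m["attitude"]).as_matrix();c=m["position"]
    d=d@R.T
    return c+d*((z-c[2])/d[:,2])[:,None]
E
python3 - <<'E'
from h import *
print(cast("scene",[[266,136],[283,163],[301,195],[320,233]],.098).round(4))
im=cv2.imread("pics/wrist0.png");hsv=cv2.cvtColor(im,cv2.COLOR_BGR2HSV)
m=cv2.morphologyEx((hsv[:,:,1]<50).astype(np.uint8)*255,cv2.MORPH_OPEN,np.ones((9,9)))
for c in cv2.findContours(m,0,1)[0]:
    if cv2.contourArea(c)>2000:
        h=cv2.convexHull(c);(u,v),r=cv2.minEnclosingCircle(h);P=cast("wrist",[[u,v]],.098)
        # rectified outline on cover plane
        (a,b),R=cv2.minEnclosingCircle((cast("wrist",h[:,0],.098)[:,:2]*1000).astype(np.float32))
        print(round(u),round(v),round(r),"circle on plane mm",round(a),round(b),round(R,1))
E
```

```text
[[ 0.5011 -0.0763  0.098 ]
 [ 0.526   0.0202  0.098 ]
 [ 0.5567  0.1214  0.098 ]
 [ 0.5937  0.2271  0.098 ]]
280 340 290 circle on plane mm 528 -197 296.4
444 103 89 circle on plane mm 666 78 69.2
323 52 58 circle on plane mm 558 120 41.5
```

Place 3 fits well: radius 41.5 mm and centre (558,120), and the scene view agrees. The rack's y axis is turned about 17° towards +x. I'll close the fingers, turn 0.297 rad and move over place 2 for one check look.

```bash
python3 -m jog '[[[-1,0,0,0,0.12],[-1,-0.02,-0.005,0,0.24],[-1,-0.053,-0.017,0,0.297],[-1,-0.053,-0.017,0.03,0.297],[-1,-0.053,-0.017,0.03,0.297]]]' 20; python3 - <<'E'
from h import *
s=robot.observe();im=robot.read_camera("wrist")[:,:,::-1];cv2.imwrite("pics/w1.png",im);print(s["tool_pos"],s["tool_rot"],s["contact_force"],s["opening"])
E
```

```text
time: 0.52
tool_pos: [0.5054, -0.0537, 0.2009]
tool_rot: [-3.134, 0.0, 1.271]
contact_force: [-2.2, 1.1, -1.0]
opening: 0.063
grip_force: 0.0
[ 0.50535693 -0.05366702  0.20086941] [-3.13420795e+00  3.97674620e-04  1.27126155e+00] [-2.22732379  1.10789573 -1.04172771] 0.06304348374097979
```

View pics/w1.png

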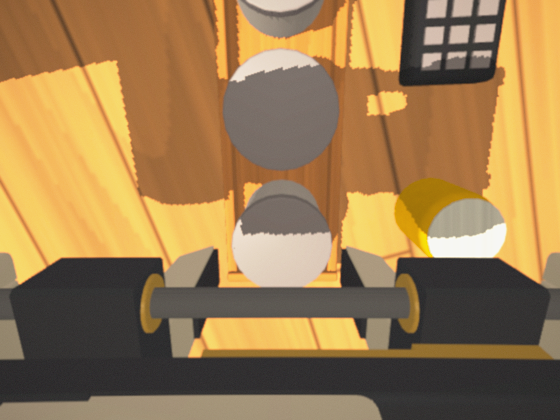

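The row now runs straight up the picture, so the yaw is right. Place 2's cover is centred at about (281,110) and place 1's at about (282,240).

```bash
python3 - <<'E'
from h import *
s=robot.observe();print(s["tool_pos"],s["tool_rot"])
P=cast("wrist",[[281,110],[281.5,241],[224,110],[338,110],[281,50],[281,170],[233,240],[330,240]],.1,s);print(P.round(4))
T=Ro.from_euler("xyz",s["tool_rot"]).as_matrix();print(((P-s["tool_pos"])@T).round(4))
E
```

```text
[ 0.50619809 -0.05297862  0.20270142] [-3.13563514e+00  1.63438327e-05  1.27265948e+00]
[[ 0.5302  0.0216  0.1   ]
 [ 0.5008 -0.076   0.1   ]
 [ 0.4905  0.0338  0.1   ]
 [ 0.5698  0.0094  0.1   ]
 [ 0.5417  0.0594  0.1   ]
 [ 0.5174 -0.0203  0.1   ]
 [ 0.4633 -0.0637  0.1   ]
 [ 0.5388 -0.0867  0.1   ]]
[[ 0.0784  0.0016  0.1027]
 [-0.0236  0.0022  0.1027]
 [ 0.0783 -0.0399  0.1029]
 [ 0.0783  0.043   0.1024]
 [ 0.1179  0.0016  0.1027]
 [ 0.0346  0.0017  0.1027]
 [-0.0228 -0.0373  0.1029]
 [-0.0226  0.0417  0.1025]]
```

```bash
python3 -m jog '[[[-1,0,0.002,0.035,0],[-1,0,0.002,0.07,0],[-1,0,0.002,0.088,0],[-1,0,0.002,0.088,0],[-1,0,0.002,0.088,0]]]'; python3 -m jog '[[[-1,0,0,0.001,0],[-1,0,0,0.002,0],[-1,0,0,0.002,0],[-1,0,0,0.002,0]]]'; python3 -m jog '[[[-1,0,0,0.001,0],[-1,0,0,0.002,0],[-1,0,0,0.002,0],[-1,0,0,0.002,0]]]'
```

```text
time: 0.98
tool_pos: [0.5102, -0.0529, 0.1171]
tool_rot: [-3.141, -0.0, 1.275]
contact_force: [0.1, -0.7, 0.4]
opening: 0.0257
grip_force: 0.0
time: 1.32
tool_pos: [0.5105, -0.0536, 0.1158]
tool_rot: [3.14, -0.0, 1.274]
contact_force: [-0.0, -0.6, -0.1]
opening: 0.0012
grip_force: 0.0
time: 1.65
tool_pos: [0.5099, -0.0536, 0.1127]
tool_rot: [-3.142, 0.0, 1.274]
contact_force: [-0.6, 0.2, -0.8]
opening: 0.0005
grip_force: 0.0
```

```bash
for i in 1; do python3 -m jog '[[[-1,0,0,0.001,0],[-1,0,0,0.0015,0],[-1,0,0,0.0015,0]]]'; python3 -m jog '[[[-1,0,0,0.001,0],[-1,0,0,0.0015,0],[-1,0,0,0.0015,0]]]'; done | grep -E "pos|force"
```

```text
tool_pos: [0.5098, -0.0535, 0.1111]
contact_force: [-0.2, 0.7, 0.6]
grip_force: 0.0
tool_pos: [0.5099, -0.0536, 0.1096]
contact_force: [-1.2, 0.2, 0.9]
grip_force: 0.0
```

```bash
(python3 -m jog '[[[-1,0,0,0.001,0],[-1,0,0,0.0015,0],[-1,0,0,0.0015,0]]]'; python3 -m jog '[[[-1,0,0,0.001,0],[-1,0,0,0.0015,0],[-1,0,0,0.0015,0]]]') | grep -E "pos|t_force"
```

```text
tool_pos: [0.5098, -0.0535, 0.1081]
contact_force: [0.0, 0.2, 0.4]
tool_pos: [0.5099, -0.0536, 0.1066]
contact_force: [-0.1, -0.4, 0.1]
```

```bash
(python3 -m jog '[[[-1,0,0,0.001,0],[-1,0,0,0.0015,0],[-1,0,0,0.0015,0]]]'; python3 -m jog '[[[-1,0,0,0.001,0],[-1,0,0,0.0015,0],[-1,0,0,0.0015,0]]]') | grep -E "pos|t_force"
```

```text
tool_pos: [0.5099, -0.0536, 0.1051]
contact_force: [0.2, -0.3, 0.3]
tool_pos: [0.51, -0.0536, 0.1039]
contact_force: [-1.0, 0.1, 1.1]
```

```bash
(python3 -m jog '[[[-1,0,0,0.001,0],[-1,0,0,0.001,0],[-1,0,0,0.001,0]]]') | grep -E "pos|t_force"
```

```text
tool_pos: [0.51, -0.0536, 0.1038]
contact_force: [-3.6, 0.3, 9.4]
```

Place 1 is rigid: force went to 9 N with no sinking. On to place 2.

```bash
(python3 -m jog '[[[-1,0,0,-0.018,0],[-1,0.035,0,-0.018,0],[-1,0.07,0,-0.018,0],[-1,0.105,0,-0.018,0],[-1,0.105,0,-0.014,0]]]'; python3 -m jog '[[[-1,0,0,0.0015,0],[-1,0,0,0.003,0],[-1,0,0,0.003,0]]]'; python3 -m jog '[[[-1,0,0,0.001,0],[-1,0,0,0.002,0],[-1,0,0,0.002,0]]]';python3 -m jog '[[[-1,0,0,0.001,0],[-1,0,0,0.0015,0],[-1,0,0,0.0015,0]]]') | grep -E "pos|t_force"
```

```text
tool_pos: [0.5423, 0.0516, 0.1174]
contact_force: [-0.3, -0.6, 0.0]
tool_pos: [0.5401, 0.0459, 0.1132]
contact_force: [-0.7, -0.3, -0.5]
tool_pos: [0.5407, 0.046, 0.1118]
contact_force: [-0.5, -0.4, 1.3]
tool_pos: [0.5409, 0.0463, 0.1107]
contact_force: [-1.9, -2.9, 5.6]
```

```bash
(python3 -m jog '[[[-1,0,0,0.0005,0],[-1,0,0,0.0005,0],[-1,0,0,0.0005,0]]]') | grep -E "pos|t_force"
```

```text
tool_pos: [0.5409, 0.0464, 0.1105]
contact_force: [-1.5, -1.8, 7.1]
```

```bash
(python3 -m jog '[[[-1,0,0,-0.002,0],[-1,0,0,-0.002,0],[-1,0,0,-0.002,0]]]';python3 -m jog '[[[-1,0,0,0.001,0],[-1,0,0,0.001,0],[-1,0,0,0.001,0]]]';python3 -m jog '[[[-1,0,0,0.001,0],[-1,0,0,0.001,0],[-1,0,0,0.001,0]]]') | grep -E "pos|t_force"
```

```text
tool_pos: [0.5408, 0.0469, 0.1118]
contact_force: [0.3, -0.4, 1.9]
tool_pos: [0.541, 0.047, 0.111]
contact_force: [0.3, 1.4, 5.0]
tool_pos: [0.5411, 0.0471, 0.1103]
contact_force: [-0.5, 2.0, 7.4]
```

Place 2 is the loose one: it sinks about 1.5 mm for 5.5 N and springs back, where place 1 was rigid. The tilt reached roughly 0.08 rad. Next I'll lift, move 29 mm back to its middle and press.

```bash
(python3 -m jog '[[[-1,0,0,-0.01,0],[-1,-0.015,-0.001,-0.01,0],[-1,-0.029,-0.002,-0.01,0],[-1,-0.029,-0.002,-0.006,0],[-1,-0.029,-0.002,-0.004,0]]]'; python3 -m jog '[[[-1,0,0,0.0015,0],[-1,0,0,0.0025,0],[-1,0,0,0.0025,0]]]'; python3 -m jog '[[[-1,0,0,0.001,0],[-1,0,0,0.0015,0],[-1,0,0,0.0015,0]]]') | grep -E "pos|t_force"; python3 -c "
from h import *
print(robot.observe()['torque'])"
```

```text
tool_pos: [0.5299, 0.0194, 0.1134]
contact_force: [0.2, -0.4, 0.8]
tool_pos: [0.5302, 0.02, 0.1118]
contact_force: [-3.4, -2.2, 6.5]
tool_pos: [0.5303, 0.02, 0.1108]
contact_force: [-4.6, -2.7, 11.4]
[-0.30817854  0.83217287  0.00155656]
```

```bash
python3 - <<'E'
from h import *
im=robot.read_camera("side")[:,:,::-1];s=robot.observe();print(s["tool_pos"],s["contact_force"])
w=robot.read_camera("wrist")[:,:,::-1]
m=robot.camera_model("side");R=Ro.from_euler("xyz",m["attitude"]).as_matrix()
p=np.array([.5299,.02,.103]);q=cv2.projectPoints(p[None],cv2.Rodrigues(R.T)[0],-R.T@m["position"],m["camera_matrix"],m["dist_coeffs"])[0].ravel();print(q)
u,v=q.astype(int);c=im[max(v-65,0):v+65,max(u-80,0):u+80]
cv2.imwrite("pics/c2.png",np.hstack([cv2.resize(c,(480,390),interpolation=2),cv2.resize(w,(310,390))]))
E
```

```text
[0.53029758 0.01994716 0.11085599] [-4.67752105 -1.60305686 11.15952229]
[343.0538213  191.66994836]
```

View pics/c2.png

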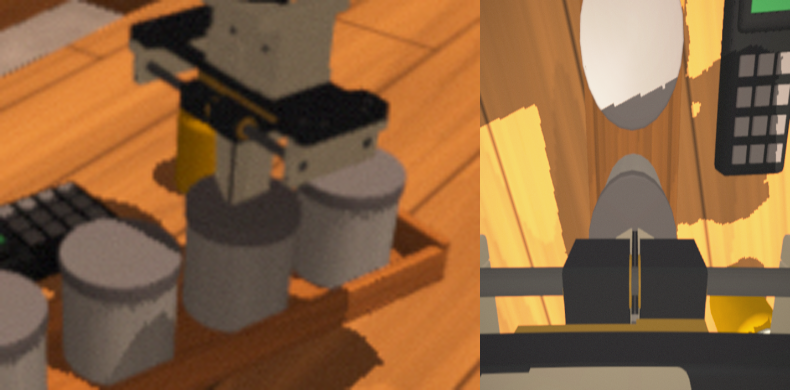

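The fingertips look near the middle across the row, but in the side crop they may sit towards the far edge. I'll zoom in.

```bash
python3 - <<'E'
from h import *
im=robot.read_camera("side")[:,:,::-1]
cv2.imwrite("pics/c3.png",cv2.convertScaleAbs(cv2.resize(im[165:240,310:380],(560,600),interpolation=2),alpha=1.8))
print(robot.camera_model("side")["position"],robot.observe()["tool_pos"])
E
```

```text
[0.15555556 0.62095261 0.54778921] [0.53028709 0.01997209 0.11088482]
```

View pics/c3.png

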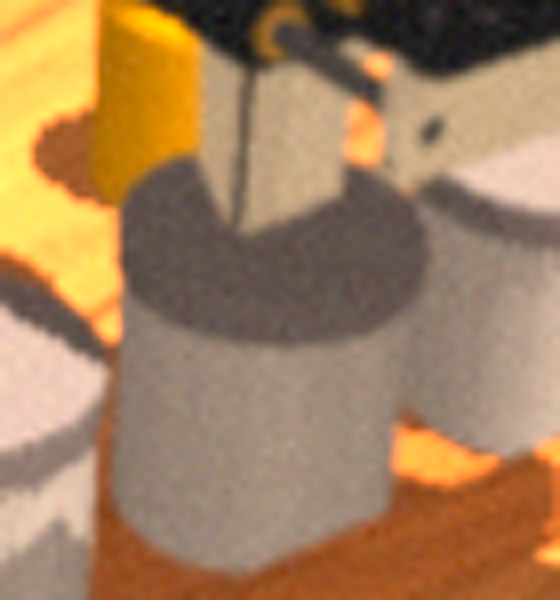

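Fingertips are tapered, and their contact (seam end, about (240,235) in the zoom, 8x) lies within about 4 mm of the cover's middle at about (275,230). I'll lift, shift 2 mm towards -x of the rack and press on.

```bash
(python3 -m jog '[[[-1,0,0,-0.004,0],[-1,0,-0.002,-0.004,0],[-1,0,-0.002,-0.002,0],[-1,0,-0.002,-0.001,0],[-1,0,-0.002,-0.001,0]]]'; python3 -m jog '[[[-1,0,0,0.001,0],[-1,0,0,0.002,0],[-1,0,0,0.002,0],[-1,0,0,0.002,0]]]'; python3 -m jog '[[[-1,0,0,0.001,0],[-1,0,0,0.001,0],[-1,0,0,0.001,0]]]') | grep -E "pos|t_force"
```

```text
tool_pos: [0.5284, 0.0207, 0.111]
contact_force: [-1.5, 1.7, 6.8]
tool_pos: [0.5284, 0.0207, 0.1096]
contact_force: [-3.1, 1.1, 11.3]
tool_pos: [0.5284, 0.0207, 0.1086]
contact_force: [-3.2, 0.5, 11.6]
```

Cover slides at roughly 11.5 N; continuing to the stop.

```bash
(python3 -m jog '[[[-1,0,0,0.001,0],[-1,0,0,0.001,0],[-1,0,0,0.001,0]]]'; python3 -m jog '[[[-1,0,0,0.001,0],[-1,0,0,0.001,0],[-1,0,0,0.001,0]]]'; python3 -m jog '[[[-1,0,0,0.001,0],[-1,0,0,0.001,0],[-1,0,0,0.001,0]]]') | grep -E "pos|t_force"
```

```text
tool_pos: [0.5284, 0.0207, 0.1077]
contact_force: [-2.9, 2.4, 12.4]
tool_pos: [0.5285, 0.0207, 0.1072]
contact_force: [-3.8, 1.4, 15.4]
tool_pos: [0.5286, 0.0207, 0.107]
contact_force: [-7.8, 2.0, 22.9]
```

```bash
(python3 -m jog '[[[-1,0,0,0.001,0],[-1,0,0,0.0015,0],[-1,0,0,0.0015,0],[-1,0,0,0.0015,0]]]'; python3 -m jog '[[[-1,0,0,-0.003,0],[-1,0,0,-0.003,0],[-1,0,0,-0.003,0]]]';  python3 -m jog '[[[-1,0,0,0.001,0],[-1,0,0,0.001,0],[-1,0,0,0.001,0]]]') | grep -E "pos|t_force"
```

```text
tool_pos: [0.5287, 0.0207, 0.1067]
contact_force: [-10.8, 2.1, 32.4]
tool_pos: [0.5289, 0.0205, 0.1072]
contact_force: [-2.8, 0.4, 13.2]
tool_pos: [0.529, 0.0205, 0.107]
contact_force: [-4.8, 1.8, 20.1]
```

```bash
python3 -m jog '[[[-1,0,0,-0.01,0],[-1,0,0,-0.04,0],[-1,0,0,-0.08,0],[-1,0,0,-0.08,0],[-1,0,0,-0.08,0]]]'; python3 - <<'E'
from h import *
im=robot.read_camera("side")[:,:,::-1]
cv2.imwrite("pics/c4.png",cv2.convertScaleAbs(cv2.resize(im[150:240,260:400],(790,508),interpolation=2),alpha=1.5))
E
```

```text
time: 9.63
tool_pos: [0.5295, 0.0202, 0.1867]
tool_rot: [3.137, -0.001, 1.274]
contact_force: [-0.3, 0.3, -0.0]
opening: 0.0001
grip_force: 0.0
```

View pics/c4.png

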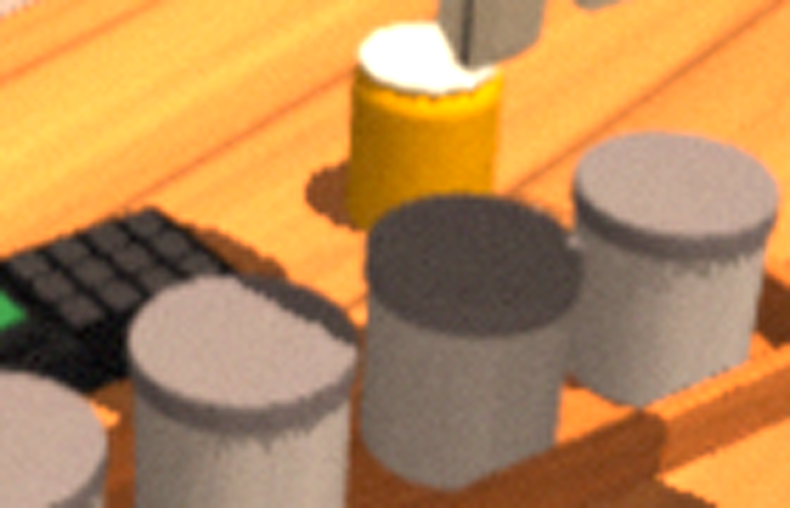

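The cover at place 2, centred at about (474,265) in this crop, looks level. The can and terminal are undisturbed and the tool is clear.

```bash
python3 -c "
from cell import robot
print(robot.hand_in())"
```

```text
the job is handed in; nothing more can be done
None
```

The loose cover was at place 2: it rocked and sprang back under a light edge press, I then pressed it at its middle down to a firm stop (about 5 mm of travel, 32 N at most), and the job is handed in; no verdict was returned.

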